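# Reverse the double-ended blade of the bench screwdriver

### The job

The cordless screwdriver strapped in its charging cradle shows the cross-point (red-banded) end of its double-ended blade, but the next screws are slotted. Pull the blade out of the spring-ball chuck, turn it end for end and push it back in, without ramming it, until it clicks fully home, so that the slotted (blue-banded) end looks out. Leave the masking tape, the printing stamp and the dark blue jar where they are.

Things in the scene. Friction and masses are not known exactly. Their poses are not given: they have to be found in the camera images.
- screwdriver: Straight cordless screwdriver, black with yellow rings, 173 x 42 mm, strapped nose up (0.26 rad) in a fixed grey charging cradle, 180 x 84 x 73 mm. Origin: centre of the chuck's mouth, 88 mm above the table. x axis: along the bore INTO the tool (-x: outward and up along the blade, roughly to the robot's right); z roughly up. Chuck: steel ring, 28 mm outside, bore 14.4 mm, 30 mm long.
- ball_point (a point): Point on the bore's axis, 12 mm behind the chuck's mouth, where a spring-loaded ball presses in from the +z side. It snaps into the groove in the middle of the blade and lets go at a straight pull of 10 to 20 N. Axes as the screwdriver's.
- bore_stop (a point): Point on the bore's axis, 88 mm behind the chuck's mouth, where the bore ends in a stop; behind the chuck ring the bore is 17 mm wide. Axes as the screwdriver's.
- blade: Double-ended steel screwdriver blade, a round rod 150 mm long, 12 mm thick, 0.12 kg, the same at both ends but for the tips. Origin: its middle, where a groove 8 mm wide runs round it. Its x axis runs along the rod, from the cross-point end (-x) to the slotted end (+x). Seated, 87 mm of it are in the chuck and 63 mm stand out; at the start the cross-point end stands out.
- cross_tip (a point): Point of the cross-point end, 75 mm from the blade's middle; the rod tapers over the last 13 mm, with a red band 20 to 29 mm from the tip. Axes as the blade's.
- slotted_tip (a point): Edge of the slotted (flat, 10 mm wide) end, 75 mm from the blade's middle; flattened over the last 12 mm, with a blue band 20 to 29 mm from the tip. Axes as the blade's.
- tape: Roll of masking tape, 104 mm across, 25 mm high, lying flat; a bystander. Origin: centre of its underside.
- stamp: Wooden printing stamp with red dots, 55 x 65 x 27 mm; a bystander. Origin: centre of its underside.
- blue_jar: Dark blue jar with a black lid, 56 mm across, 63 mm high; a bystander. Origin: centre of its underside.
Not all that is in view belongs to the job. What is shaped like the part that bears screwdriver but orange is not meant.

How it is judged (in metres and radians):
On the way:
1. the blade is drawn right out of the chuck (x of slotted_tip in the frame of screwdriver below -0.005 m and contact force between blade and screwdriver below 0.5 N), for 0.2 s.
At the end, for the whole second after the job is handed in: The blade is at rest in the chuck with its ball in the groove: the cross-point end inside, the slotted end standing out 63 mm (plus or minus 3 mm), in line with the bore (within 0.08 rad) (x of slotted_tip in the frame of screwdriver between -0.066 and -0.06 m and x of cross_tip in the frame of screwdriver above 0.084 m and angle between the x axis of blade and the x axis of screwdriver, either way round below 0.08 rad and distance between blade and screwdriver below 0.018 m and linear speed of blade below 0.02 m/s); the robot touches nothing.
It fails at once if the roll of masking tape is pushed more than 25 mm from its place (distance of tape from where it was at the start of the episode above 0.025 m).
It fails at once if the printing stamp is pushed more than 25 mm from its place (distance of stamp from where it was at the start of the episode above 0.025 m).
It fails at once if the dark blue jar is pushed more than 25 mm from its place (distance of blue_jar from where it was at the start of the episode above 0.025 m).
It fails at once if the blade is rammed: it presses on the screwdriver with more than 60 N (contact force between blade and screwdriver above 60 N).
It also fails if it takes over 69 s, if anything falls off the work surface, if the arm or the gripper's body presses on something with over 40 N, if the wrist force passes 120 N, or if a joint passes its speed limit or range.

### The arm

A 6-joint arm with a two-finger parallel gripper is mounted at the origin on a cart in front of the work surface, level with it; the furniture and walls round the work are solid. World frame = base frame: x ahead of the robot, y to its left, z up, the work surface at z = 0. Lengths are in m, angles in degrees, forces in N, time in s.
With the tool pointing down it reaches from about 0.325 to 1 m from the base axis. Payload 5.1 kg.
Tool frame: the origin (TCP) lies midway between the tips of the shut fingers; the grasp point (between the pads) lies 19 mm behind it; z points along the fingers, y is the line along which they close (so a half turn about z gives the same grasp; the last joint's range is limited). The gripper opens to 85 mm and grips with 20 to 120 N. Pads are 22 mm wide; open, the fingers measure 114 mm over their backs; the gripper's body (76 mm by 85 mm) begins 54 mm behind the grasp point. The pads swing forward as they close: fully open they stand 13 mm farther back than shut.
Start: joints at [-78.071, 7.093, 94.555, -0, 78.352, -4.733], TCP at [0.186, -0.623, 0.231] pointing down, gripper open.
Joint ranges: [-149.61, 149.61], [-58.7, 133.49], [1.44, 155.28], [-77.14, 257.14], [18.33, 153.61], [-166.67, 166.67]. Speed limits (degrees/s): [147.25, 147.25, 180, 180, 180, 180].

### API

Orientations are given as [roll, pitch, yaw] about the fixed x, y, z axes, in that order (R = Rz(yaw) Ry(pitch) Rx(roll)).
In Python, from bench import env, status, get_image, order, nets gives the robot as it stands. The module is installed in compiled form; this text tells all that it offers. Calls block until the motion is done:
- env.move_ptp(position, orientation): joint-space move of the TCP to a pose.
- env.servo_line(position, feed=0.15, ori=None, contact_N=None): straight line of the TCP; ori=None keeps the orientation; feed is the mean speed in m/s. With contact_N (N) it stops when the force on the tool has changed by that much, and returns True; else False.
- env.move_j(angles): joint-space move.
- env.command_gripper(opening, grasp_force=None): opening from 0.0 (shut) to 1.0 (fully open); grasp_force is the grip in N (None keeps the last); returns when the fingers have stopped.
- env.dwell(seconds).
- env.inverse_kinematics(position, orientation): joint angles nearest the present ones, or None.
- status.state(): the state.
- get_image(name): name is "scene" or "top" or "wrist"; returns a dict with "frame" (384x512x3 uint8, blue, green, red), "range_z" (384x512 float32, m along the optical axis (not along the pixel's ray), 0 where there is no reading), "intrinsics" (3x3 intrinsics, pixels), "origin" and "rotation" of the camera in the world. Camera axes: x right, y down, z forward; pixel columns grow to the right and rows downward; lengths in m; the calibration is good to about 2 mm. A picture is of the moment at which its call begins.
A pose or a line that the arm cannot do raises env.MotionError and nothing moves.
- order.sign_off(): hands the job in; it is judged then, once.
Trained networks look in a picture, given as the dict that the camera call returned (one of the last four; its "shot" number tells which), for a name from the list of things; names that differ only in an ending like _2 or _b are one class to them, and where a whole thing is asked for, a point or a joint stands for the part that bears it (a point fixed in the world has none). Each returns a list of dicts, best first, with "p" (0 to 1); they miss things now and then, are a little off and sometimes report something else, mostly with a low value. They report only what shows in the picture. A call takes as long as a camera call. They do not tell look-alikes from the thing itself.
- nets.find_in(name, picture): "point" ([x, y, z] in m, in world coordinates, good to about 4 mm: the middle of the surface that is visible of it).
- nets.mark_of(name, picture): "point" ([x, y, z] in m, in world coordinates, good to about 4 mm: a listed point, or the origin of a listed thing).
The state is a dict: "clock": time; "joint_pos": joint angles; "dq": joint speeds; "effort": joint torques, N m; "eef_pos": TCP position; "eef_rot": TCP orientation; "ft_force": force on the tool from outside, world axes, zero at the start; "wrist_torque": the same for the moment, N m; "opening": opening from 0.0 (shut) to 1.0 (fully open); "finger_force": force on a finger pad.
Only numpy, scipy, OpenCV 4.12 (cv2) and the standard library are available. Lean on these libraries where they do the work, as an engineer would, in place of code of your own. Each camera call takes 0.05 s, during which the arm holds its last target. There are 200 camera calls.

## Working session

There is one attempt and no reset: what is moved stays moved. The work goes in short steps, each a Python script; the robot and the scene stay as the last script left them, time stands still between calls to the robot, and variables do not carry over. Pictures are saved under pics/ and viewed, at most 10 in all, crops included, and the job is handed in when it is done.

```bash
mkdir -p pics; cat > h.py <<'E'
import numpy as np, cv2
from bench import env,status,get_image,order,nets
np.set_printoptions(precision=4,suppress=True)
def cloud(p):
    K=np.array(p["intrinsics"]);z=p["range_z"];v,u=np.mgrid[:z.shape[0],:z.shape[1]]
    c=np.stack([(u-K[0,2])/K[0,0]*z,(v-K[1,2])/K[1,1]*z,z],-1)
    return c@np.array(p["rotation"]).T+np.array(p["origin"])
E
python3 - <<'E'
from h import *
s=status.state();print(s)
ims=[]
for n in ["scene","top"]:
    p=get_image(n);ims.append(p["frame"]);print(n,p["origin"])
    for k in ["screwdriver","ball_point","bore_stop","blade","cross_tip","tape","stamp","blue_jar"]:
        print(k,[(np.array(d["point"]),round(d["p"],2)) for d in nets.mark_of(k,p)[:3]])
    np.savez(n,f=p["frame"],c=cloud(p))
    cv2.imwrite(f"pics/{n}.png",cv2.resize(p["frame"],(768,576)))
E
```

```text
{'clock': 0.0, 'joint_pos': array([-78.0727,   7.1341,  94.6332,   0.0003,  78.3505,  -4.7336]), 'dq': array([-0.0081,  0.0397, -0.0181, -0.0309,  0.0802,  0.0305]), 'effort': array([ -0.0011, -42.3613, -36.5454,  -0.0002,   0.007 ,  -0.    ]), 'eef_pos': array([ 0.1862, -0.6221,  0.2301]), 'eef_rot': array([-179.8826,   -0.0101,   16.6608]), 'ft_force': array([0.8156, 0.1349, 0.9649]), 'wrist_torque': array([ 0.0836,  0.0097, -0.0084]), 'finger_force': 0.0, 'opening': 1.004708228386046}
scene [-0.1884  0.3515  1.0816]
screwdriver [(array([0.3975, 0.0094, 0.0879]), 0.96), (array([0.6013, 0.1108, 0.0881]), 0.7)]
ball_point [(array([0.5994, 0.1248, 0.0841]), 0.8), (array([0.3942, 0.0249, 0.0889]), 0.74)]
bore_stop [(array([0.6081, 0.1951, 0.0666]), 0.83), (array([0.3974, 0.0962, 0.0681]), 0.63)]
blade [(array([0.6045, 0.1216, 0.0849]), 0.58)]
cross_tip [(array([0.5946, 0.0495, 0.1008]), 0.38)]
tape [(array([ 0.6726, -0.2359,  0.0004]), 0.69)]
stamp []
blue_jar [(array([ 0.7921, -0.0554, -0.0003]), 0.62), (array([0.6004, 0.1092, 0.0884]), 0.4)]Traceback (most recent call last):
  File "<stdin>", line 8, in <module>
  File "h.py", line 7, in cloud
    return c@np.array(p["rotation"]).T+np.array(p["origin"])
           ~~~~~~~~~~~~~~~~~~~~~~~~~~~^~~~~~~~~~~~~~~~~~~~~~
ValueError: operands could not be broadcast together with shapes (384,512) (3,)
```

```bash
sed -i 's/return c@.*/return c@R.from_euler("xyz",p["rotation"],degrees=True).as_matrix().T+np.array(p["origin"])/; 1i from scipy.spatial.transform import Rotation as R' h.py
python3 - <<'E'
from h import *
for n in ["scene","top"]:
    p=get_image(n);print(n,p["origin"],p["rotation"])
    if n=="top":
      for k in ["screwdriver","ball_point","bore_stop","blade","cross_tip","tape","stamp","blue_jar"]:
        print(k,[(np.array(d["point"]),round(d["p"],2)) for d in nets.mark_of(k,p)[:3]])
    c=cloud(p)
    np.savez(n,f=p["frame"],c=c);print(c[300,250],c[150,250])
    cv2.imwrite(f"pics/{n}.png",cv2.resize(p["frame"],(768,576)))
E
```

```text
scene [-0.1884  0.3515  1.0816] [-138.1403    0.653  -119.8611]
[ 0.3358  0.0985 -0.0047] [ 0.8298 -0.1759  0.0347]
top [ 0.411  -0.0984  1.4705] [-172.786     0.8558  -89.577 ]
screwdriver [(array([0.5992, 0.1106, 0.092 ]), 0.86), (array([0.3967, 0.0108, 0.0854]), 0.59)]
ball_point [(array([0.3998, 0.0207, 0.0847]), 0.83), (array([0.6028, 0.1287, 0.0817]), 0.8)]
bore_stop [(array([0.6015, 0.1239, 0.083 ]), 0.73), (array([0.6057, 0.1964, 0.0632]), 0.72), (array([0.3997, 0.0944, 0.0649]), 0.67)]
blade [(array([0.6022, 0.1229, 0.0845]), 0.51), (array([ 0.4376, -0.3895, -0.0038]), 0.46)]
cross_tip [(array([0.5965, 0.0549, 0.1024]), 0.52)]
tape [(array([ 0.6686, -0.2371, -0.0006]), 0.62)]
stamp [(array([ 0.4394, -0.3878, -0.0034]), 0.7)]
blue_jar [(array([0.609 , 0.1964, 0.0625]), 0.64), (array([ 0.7977, -0.0573,  0.0012]), 0.55)]
[ 0.2652 -0.0399  0.0065] [ 0.7459 -0.0344 -0.0015]
```

View pics/scene.png

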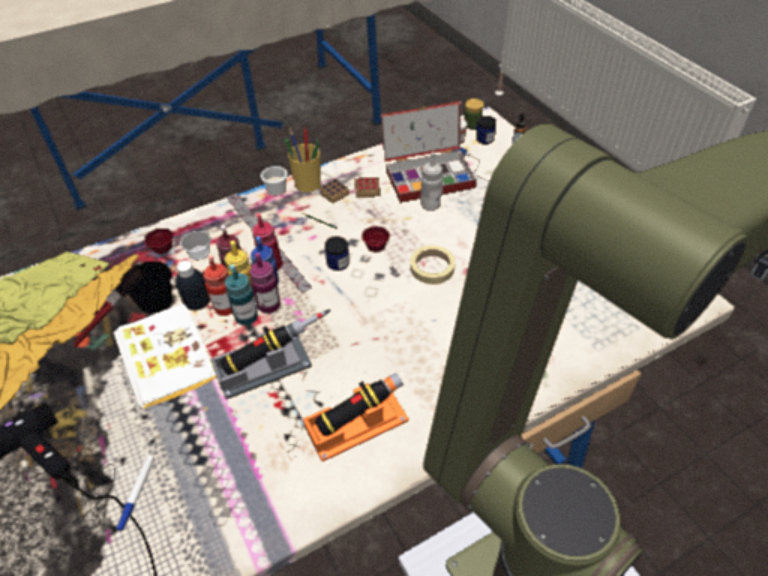

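View pics/top.png

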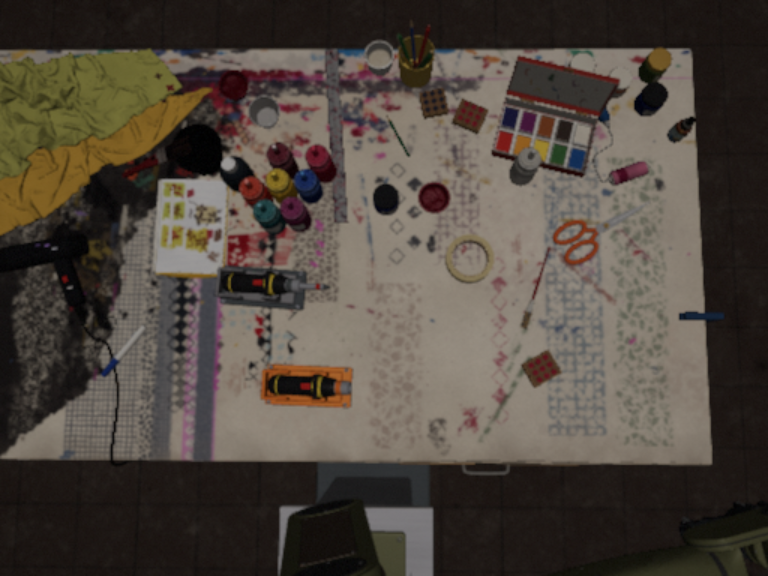

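```bash
cat >> h.py <<'E'
def frame(yaw,dip=0.26):
    # rotation of screwdriver frame: x into tool, z up
    return R.from_euler("xyz",[0,dip,yaw]).as_matrix()
def tool(Rs,flip=False):
    s=-1 if flip else 1
    x=s*Rs[:,0]; z=-Rs[:,2]; M=np.stack([x,np.cross(z,x),z],1)
    return R.from_matrix(M).as_euler("xyz",degrees=True)
E
python3 - <<'E'
from h import *
d=np.load("top.npz");c=d["c"];
m=(abs(c[...,0]-.6)<.06)&(c[...,1]>-.0)&(c[...,1]<.2)&(c[...,2]>.008)
P=c[m]
for y in np.arange(0.03,.2,.008):
    q=P[abs(P[:,1]-y)<.004]
    if len(q): t=q[q[:,2]>q[:,2].max()-.012]; print(round(y,3),"x",q[:,0].min(),q[:,0].max(),"zs",np.percentile(q[:,2],[5,50]),"top",t.mean(0))
Rs=frame(np.radians(85.5));M=np.array([.600,.1106,.088])
print(Rs)
for f in (0,1):
    o=tool(Rs,f)
    for xx,h in ((-.016,0),(-.126,0),(-.1,.1),(-.016,.15)):
        p=M+Rs[:,0]*xx-Rs[:,2]*.019+[0,0,h]
        print(f,o,p,env.inverse_kinematics(p,o))
p=M+Rs[:,0]*-.03+Rs[:,2]*.15
env.move_ptp(p,tool(Rs,0)); print(status.state()["clock"],status.state()["eef_pos"],status.state()["joint_pos"])
p=get_image("wrist");print(p["origin"],p["rotation"])
np.savez("w1",f=p["frame"],c=cloud(p));cv2.imwrite("pics/w1.png",cv2.resize(p["frame"],(768,576)))
for k in ["screwdriver","ball_point","cross_tip"]: print(k,[(np.array(d["point"]),round(d["p"],2)) for d in nets.mark_of(k,p)[:2]])
E
```

```text
0.03 x 0.5729553696436003 0.634703373817375 zs [0.0082 0.0085] top [0.613  0.0293 0.0084]
0.038 x 0.5438515628014233 0.6017020132380332 zs [0.0094 0.0103] top [0.5728 0.0371 0.0103]
0.046 x 0.5917240087565561 0.5954785436250734 zs [0.1047 0.1071] top [0.5936 0.0497 0.1071]
0.054 x 0.5696015617243044 0.6182633580037654 zs [0.0082 0.1027] top [0.5939 0.0545 0.1045]
0.062 x 0.5893928548274054 0.5988391291514124 zs [0.1013 0.1043] top [0.5943 0.0623 0.1047]
0.07 x 0.5896567994897015 0.6147470360077969 zs [0.0082 0.1025] top [0.5939 0.0705 0.1042]
0.078 x 0.5894767787523023 0.614716332102005 zs [0.0533 0.1004] top [0.5941 0.078  0.102 ]
0.086 x 0.5925461960339017 0.6377044101549565 zs [0.0527 0.1011] top [0.5967 0.0867 0.101 ]
0.094 x 0.5661042772000375 0.6027027955761113 zs [0.0466 0.0961] top [0.598  0.0943 0.0969]
0.102 x 0.5936582433305347 0.6023681470266457 zs [0.0503 0.0947] top [0.5977 0.1021 0.0948]
0.11 x 0.5689573036890593 0.6373250069632844 zs [0.0103 0.0904] top [0.5996 0.1116 0.0979]
0.118 x 0.561466908876248 0.6505601988033964 zs [0.0098 0.0156] top [0.5979 0.1178 0.0993]
0.
[... 1435 characters left out ...]
1 [-180.      -14.8969  -94.5   ] [0.5984 0.0903 0.0738] [  10.0002   12.8578  105.0317  -15.7204   66.7244 -158.6712]
1 [-180.      -14.8969  -94.5   ] [ 0.5901 -0.0157  0.102 ] None
1 [-180.      -14.8969  -94.5   ] [0.592  0.0094 0.1953] None
1 [-180.      -14.8969  -94.5   ] [0.5984 0.0903 0.2238] [  10.0002    4.615    98.8641  -14.6108   80.6385 -162.5898]
3.95 [0.6009 0.1194 0.2407] [ 12.5557   5.3096  96.4776 -14.3424  82.9165  19.4891]
[0.61   0.226  0.3575] [148.4863   0.0788  -4.5993]
screwdriver [(array([0.3934, 0.0076, 0.0893]), 0.94)]
ball_point [(array([0.3995, 0.0195, 0.0872]), 0.83), (array([0.6029, 0.1276, 0.0883]), 0.67)]
cross_tip [(array([0.6007, 0.0515, 0.1016]), 0.91)]
```

View pics/w1.png

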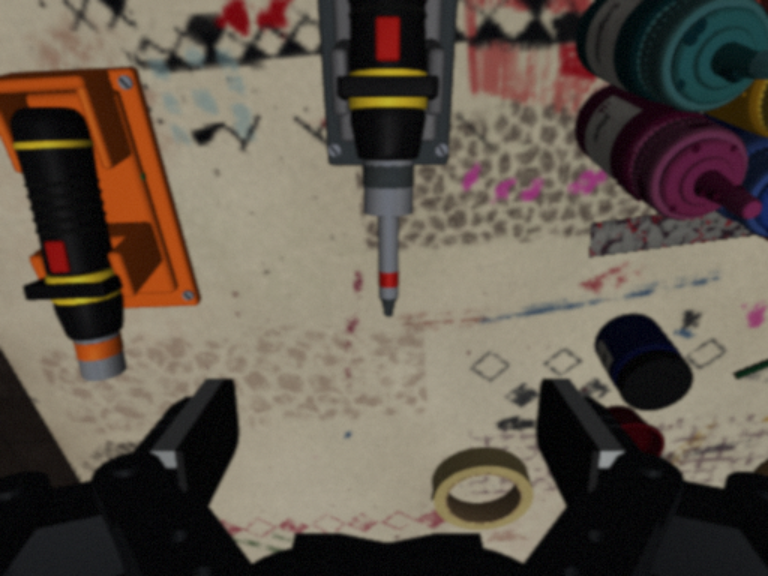

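```bash
python3 - <<'E'
from h import *
from scipy.optimize import least_squares
d=np.load("w1.npz");c=d["c"]
print(c[90:115:3,258],c[115:158:6,258])
P=c.reshape(-1,3)
def sel(y0,y1,zlo):
    return P[(abs(P[:,0]-.598)<.03)&(P[:,1]>y0)&(P[:,1]<y1)&(P[:,2]>zlo)]
B=sel(.062,.106,.083); C=sel(.114,.128,.085)
print(len(B),len(C))
def fit(p):
    x,z,yaw,dip=p; a=frame(yaw,dip)[:,0]; o=np.array([x,.1106,z])
    r=lambda Q,rad:np.linalg.norm(np.cross(Q-o,a),axis=1)-rad
    return np.r_[r(B,.006),r(C,.014)]
s=least_squares(fit,[.6,.088,np.radians(85.5),.26],loss="soft_l1",f_scale=.001)
print(s.x,np.degrees(s.x[2]),np.median(abs(s.fun)))
for y in np.arange(.045,.12,.006):
    q=P[(abs(P[:,0]-.598)<.02)&(abs(P[:,1]-y)<.003)&(P[:,2]>.07)]
    if len(q):print(round(y,3),len(q),q[:,0].min(),q[:,0].max(),q[:,2].max())
E
```

```text
[[0.6042 0.1584 0.093 ]
 [0.6041 0.1562 0.0933]
 [0.6039 0.1539 0.093 ]
 [0.61   0.226  0.3575]
 [0.6035 0.1496 0.0943]
 [0.6033 0.1468 0.0927]
 [0.6031 0.1442 0.0922]
 [0.6029 0.1418 0.0922]
 [0.6027 0.1399 0.0938]] [[0.6027 0.139  0.0935]
 [0.6023 0.1342 0.0941]
 [0.6019 0.1297 0.0954]
 [0.6016 0.1251 0.0966]
 [0.6012 0.1204 0.098 ]
 [0.6005 0.1123 0.0913]
 [0.6001 0.1069 0.0915]
 [0.5997 0.1016 0.0921]]
638 499
[0.6004 0.0857 1.4926 0.2373] 85.52079873878644 0.00039168308280811484
0.051 1 0.5976545274754407 0.5976545274754407 0.1026153541085219
0.057 46 0.5932468524928391 0.5999446707391414 0.10347926023401521
0.063 51 0.5922354773713067 0.6021775451485202 0.10320834287328517
0.069 84 0.5914516604923046 0.6025935297659336 0.10374406758941174
0.075 91 0.5920025178612351 0.6030457404186689 0.10257977827353831
0.081 87 0.592434087471742 0.6035064689156553 0.10094473530059006
0.087 89 0.5929585858822346 0.6039529092125114 0.09908008113618116
0.093 96 0.593478328443911 0.6043706800931569 0.09777194864916616
0.099 91 0.594064035002597 0.604877940762735 0.0962053911519078
0.105 95 0.5945462704706678 0.6052729819082571 0.09456339866682689
0.111 77 0.5950829576046087 0.614250183267062 0.09297504402537288
0.117 163 0.5870714589323165 0.6146136075938676 0.09938076453543382
```

```bash
cat >> h.py <<'E'
M=np.array([.6002,.1108,.088]);Rs=frame(np.radians(85.5));RN=tool(Rs,0);RF=tool(Rs,1)
def at(x,up=0,dy=0,dz=0): # TCP for grasp point at x on the bore axis, raised by up along sd z; dy,dz: axis correction
    return M+Rs@np.array([x,dy,up-.019+dz])
def S(t=""):
    s=status.state();e=Rs.T@(np.array(s["eef_pos"])-at(0))
    print(t,"t%.2f"%s["clock"],"sd",e*1000,"rot",s["eef_rot"],"F",Rs.T@np.array(s["ft_force"]),"T",Rs.T@np.array(s["wrist_torque"]),"open %.3f ff %.1f j6 %.1f"%(s["opening"],s["finger_force"],s["joint_pos"][5]))
    return s
E
python3 - <<'E'
from h import *
env.command_gripper(.5,20)
env.move_ptp(at(-.017,.06),RN)
S("above")
print(env.servo_line(at(-.017),.08,contact_N=8));S("down")
env.command_gripper(0,20);S("closed")
p=get_image("wrist");cv2.imwrite("pics/w2.png",p["frame"])
E
```

```text
above t5.16 sd [-17.0784  -0.2387  60.3772] rot [-179.9955   14.9112   85.5015] F [-0.9629 -0.616   0.73  ] T [-0.042  -0.1578 -0.0334] open 0.503 ff 0.0 j6 20.9
False
down t6.06 sd [-17.0073  -0.3613   0.3631] rot [179.9619  14.8881  85.4904] F [ 0.245  -0.1241  0.187 ] T [ 0.0428 -0.0953  0.0435] open 0.503 ff 0.0 j6 21.3
closed t6.43 sd [-16.9534  -0.4292   0.6796] rot [179.9314  14.8794  85.4925] F [-0.1954 -0.2196  0.9811] T [ 0.0063 -0.1395 -0.0139] open 0.130 ff 20.4 j6 21.3
```

View pics/w2.png

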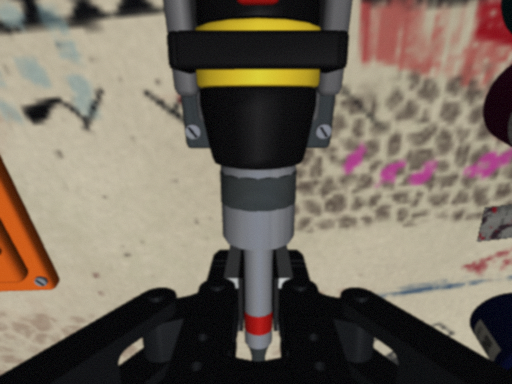

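```bash
python3 - <<'E'
from h import *
env.command_gripper(0,100);S("100N")
env.servo_line(at(-.032),.04);S("popped")
env.servo_line(at(-.128),.10);S("out")
env.dwell(.3)
p=get_image("wrist");np.savez("w3",f=p["frame"],c=cloud(p));cv2.imwrite("pics/w3.png",p["frame"])
c=cloud(p);P=c.reshape(-1,3);Q=(P-M)@Rs  # sd coords
for x in np.arange(-.15,.0,.01):
    q=Q[(abs(Q[:,0]-x)<.005)&(abs(Q[:,1])<.012)&(Q[:,2]>-.02)&(Q[:,2]<.03)]
    if len(q):print(round(x,3),len(q),q[:,1].min(),q[:,1].max(),np.percentile(q[:,2],[50,95]))
E
```

```text
100N t6.70 sd [-16.9468  -0.5003   0.7705] rot [179.9246  14.873   85.4875] F [-0.3597 -0.2285  5.2975] T [ 0.0107 -0.2123 -0.0428] open 0.107 ff 98.2 j6 21.3
popped t7.22 sd [-31.467   -0.3545   0.2993] rot [179.932   14.8207  85.4887] F [ 3.7703 -1.5625  1.2671] T [-0.171  -0.7795 -0.0246] open 0.104 ff 98.2 j6 20.0
out t8.33 sd [-127.7417    0.2353   -0.2938] rot [-179.9627   14.8899   85.5123] F [ 0.3895  0.5835 -2.1759] T [-0.002  -0.0911  0.053 ] open 0.100 ff 97.8 j6 11.2
-0.15 497 -0.0055555335124309576 0.005734421120621346 [0.0014 0.0027]
-0.14 596 -0.007705319143958959 0.007267272802062858 [0.0018 0.0248]
-0.13 1105 -0.007747560498556694 0.007362159021172357 [0.0153 0.0273]
-0.12 2578 -0.011996678256209517 0.011985426296038435 [0.0068 0.0271]
-0.11 1096 -0.011999939385333077 0.011957295822388516 [0.0017 0.0283]
-0.1 725 -0.005866750062145845 0.00565460280872061 [0.0001 0.0022]
-0.09 692 -0.006151929428730314 0.005475545057634149 [0.0006 0.0022]
-0.08 859 -0.006261053291261553 0.00573873001439603 [0.0009 0.0023]
-0.07 930 -0.0062806757462929436 0.005608104402647002 [0.0008 0.0023]
-0.06 982 -0.006097361982326666 0.0054851060282893405 [0.0008 0.0022]
-0.05 1066 -0.006357848402650803 0.005631430700452033 [0.0008 0.0023]
-0.04 1146 -0.006413119909061263 0.005577739239138884 [0.0007 0.0023]
-0.03 959 -0.006402202592319276 0.005436246253227702 [-0.002   0.0013]
-0.02 24 -0.005250642343167281 0.004343811687775308 [-0.0038 -0.0032]
```

View pics/w3.png

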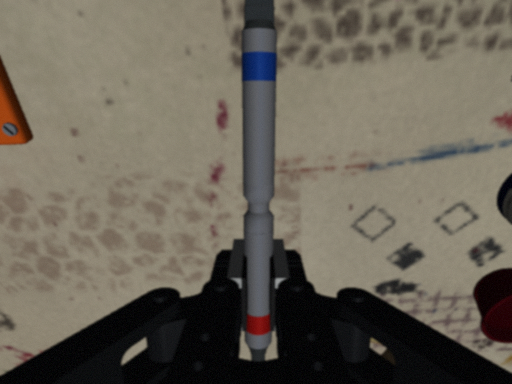

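```bash
python3 - <<'E'
from h import *
for x,u in ((-.075,.15),(-.065,.15),(-.06,.1),(-.06,0),(-.015,0)):print(x,u,env.inverse_kinematics(at(x,u),RF))
env.servo_line(at(-.12,.15),.2);S("up")
env.move_ptp(at(-.06,.12),RF);S("flip")
p=get_image("wrist");cv2.imwrite("pics/w4.png",p["frame"])
P=cloud(p).reshape(-1,3);Q=(P-M)@Rs
for x in np.arange(-.17,-.05,.01):
    q=Q[(abs(Q[:,0]-x)<.005)&(abs(Q[:,1])<.012)&(Q[:,2]>.10)&(Q[:,2]<.135)]
    if len(q):print(round(x,3),len(q),q[:,1].min(),q[:,1].max(),np.percentile(q[:,2],[50,95]))
E
```

```text
-0.075 0.15 [   8.358     3.5262   99.0255  -14.6946   81.1312 -164.3951]
-0.065 0.15 [   9.2292    3.9998   98.7781  -14.6409   81.1275 -163.5049]
-0.06 0.1 [   8.5066    5.8104  101.743   -14.9387   76.3322 -162.9499]
-0.06 0 [   6.1578   10.614   106.4333  -15.9787   66.6031 -162.4935]
-0.015 0 [  10.1011   12.9407  104.961   -15.7115   66.7368 -158.5742]
up t9.58 sd [-119.8241    0.8078  148.3116] rot [-179.845    14.9186   85.5316] F [ 0.2233 -0.2449 -2.2249] T [ 0.0417 -0.1526 -0.0363] open 0.101 ff 97.8 j6 11.5
flip t12.16 sd [-60.0116   0.0109 119.903 ] rot [179.997  -14.8938 -94.5161] F [ 0.4503  0.1983 -1.0083] T [ 0.0377 -0.2148 -0.0331] open 0.101 ff 97.7 j6 -163.0
-0.16 621 -0.005935280578951081 0.003698932521569115 [0.1174 0.119 ]
-0.15 1097 -0.006773743298528021 0.004812217117336821 [0.1204 0.1222]
-0.14 1095 -0.006955671125785426 0.004954575375658825 [0.1207 0.1221]
-0.13 1035 -0.006750424420254465 0.005142743413152908 [0.1207 0.1221]
-0.12 931 -0.0068925438442663375 0.004782779211764875 [0.1208 0.1222]
-0.11 872 -0.006730004067871459 0.004915952047751301 [0.1208 0.1223]
-0.1 816 -0.006827802365377551 0.00504820342000952 [0.1207 0.1221]
-0.09 633 -0.006636111782648326 0.005152452382424367 [0.1199 0.1217]
-0.08 729 -0.00672776467447198 0.005270770077384311 [0.121  0.1224]
-0.07 1808 -0.011533400561467648 0.01198738439012974 [0.1215 0.1336]
-0.06 548 -0.006532895381295876 0.004997919643342823 [0.1215 0.1279]
```

```bash
python3 - <<'E'
from h import *
dy,dz=-.0002,.0008
env.servo_line(at(-.060,0,dy,dz),.12);S("pre")
for x,f in ((-.050,.03),(-.042,.03),(-.034,.03),(-.026,.03),(-.016,.03)):
    r=env.servo_line(at(x,0,dy,dz),f,contact_N=18);S(f"{x} {r}")
    if r:break
p=get_image("scene");cv2.imwrite("pics/s5.png",cv2.resize(p["frame"][180:280,120:250],(780,600)))
E
```

```text
pre t13.35 sd [-60.0207  -1.0103   1.9344] rot [-179.8832  -14.8765  -94.5201] F [ 0.6361 -0.3708 -1.5728] T [ 0.0268 -0.2147 -0.0215] open 0.100 ff 97.7 j6 -162.5
-0.05 False t13.83 sd [-49.7329  -0.166    0.8672] rot [179.9969 -14.9029 -94.4687] F [ 0.2908  0.3344 -0.9706] T [ 0.0347 -0.2088  0.0041] open 0.102 ff 97.7 j6 -161.6
-0.042 False t14.25 sd [-41.8069  -0.1606   0.7469] rot [179.99   -14.9026 -94.4803] F [ 0.1911  0.0345 -1.0129] T [ 0.0093 -0.269  -0.0781] open 0.100 ff 97.7 j6 -160.9
-0.034 False t14.67 sd [-33.7863  -0.1514   0.7669] rot [179.9916 -14.902  -94.4759] F [ 0.8566  0.1049 -1.6542] T [-0.0022 -0.2517 -0.0122] open 0.101 ff 97.7 j6 -160.2
-0.026 False t15.08 sd [-25.7815  -0.3003   0.9148] rot [-179.9874  -14.8941  -94.4837] F [ 0.4585 -0.7587 -0.8258] T [-0.0173 -0.2591 -0.0247] open 0.106 ff 97.8 j6 -159.5
-0.016 False t15.57 sd [-16.3991  -0.4643   0.9187] rot [-179.976   -14.9372  -94.5196] F [-2.5455 -0.7157 -0.7741] T [-0.0673  0.2293  0.0168] open 0.102 ff 98.4 j6 -158.7
```

View pics/s5.png

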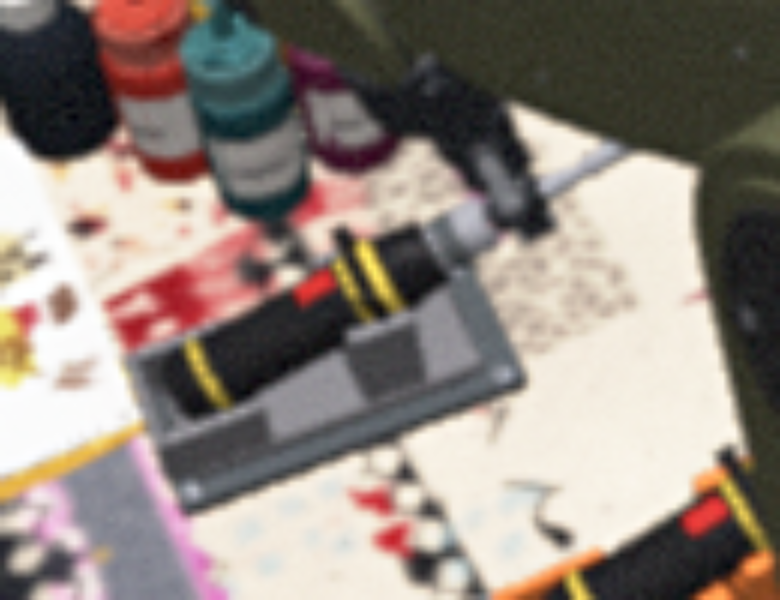

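```bash
python3 - <<'E'
from h import *
dy,dz=-.0003,.0008
env.servo_line(at(-.0135,0,dy,dz),.02,contact_N=20);S("in")
env.command_gripper(.45,100);S("rel")
env.servo_line(at(-.0135,.10),.15)
env.move_ptp(at(-.095,.07),RN);S("above")
p=get_image("wrist");cv2.imwrite("pics/w6.png",p["frame"])
P=cloud(p).reshape(-1,3);Q=(P-M)@Rs
for x in np.arange(-.13,.03,.008):
    q=Q[(abs(Q[:,0]-x)<.004)&(abs(Q[:,1])<.018)&(Q[:,2]>-.02)&(Q[:,2]<.03)]
    if len(q):print(round(x,3),len(q),q[:,1].min(),q[:,1].max(),np.percentile(q[:,2],[50,95]))
E
```

```text
in t15.89 sd [-12.653   -0.4347   0.8701] rot [-179.9649  -14.8155  -94.4923] F [ 1.2272 -0.3739 -0.4446] T [-0.2225 -0.2988 -0.0278] open 0.100 ff 98.5 j6 -158.5
rel t16.28 sd [-13.4587  -0.3087   0.9279] rot [-179.9971  -14.892   -94.5008] F [0.148  0.4884 0.1459] T [ 0.0094 -0.1427 -0.0426] open 0.454 ff 0.0 j6 -158.5
above t19.64 sd [-94.938    0.0218  69.8951] rot [-179.9897   14.8944   85.5144] F [-0.0321  0.7666 -1.0482] T [ 0.0345 -0.1608 -0.0174] open 0.450 ff 0.0 j6 14.0
-0.114 162 -0.005197848118651582 0.004152676989949086 [-0.0015 -0.0001]
-0.106 176 -0.0057472175061781695 0.0052852492312870135 [0.0013 0.003 ]
-0.098 231 -0.006361346892912127 0.005266027265763238 [0.002  0.0035]
-0.09 256 -0.0063143981164722265 0.00518869082707262 [0.0021 0.0036]
-0.082 260 -0.006249538946552343 0.005138074207937816 [0.002  0.0036]
-0.074 264 -0.0061788427059443745 0.005677043983239998 [0.0021 0.0036]
-0.066 287 -0.006093374793092885 0.005680658907757617 [0.002  0.0036]
-0.058 296 -0.0060274710767284235 0.005585808801579248 [0.0019 0.0035]
-0.05 297 -0.005949131487049195 0.005535996135078198 [0.0018 0.0034]
-0.042 249 -0.005799405181123584 0.005426243194341774 [0.0008 0.0028]
-0.034 319 -0.006384904060324966 0.005394484474199343 [0.0019 0.0037]
-0.026 329 -0.0063262265151880015 0.0052779267591366455 [0.002  0.0034]
-0.018 352 -0.006230405419889246 0.005235358035492679 [0.002  0.0035]
-0.01 350 -0.006151318140011677 0.00513641116848938 [0.002  0.0036]
-0.002 371 -0.006072183610163517 0.005592347252191007 [0.002  0.0036]
0.006 1095 -0.014185854987812795 0.013331781304535557 [0.0095 0.0125]
0.014 1010 -0.014056565516399404 0.01358983410021215 [0.0104 0.0127]
0.022 437 -0.01472607244977148 0.013423053680980833 [0.0102 0.013 ]
```

View pics/w6.png

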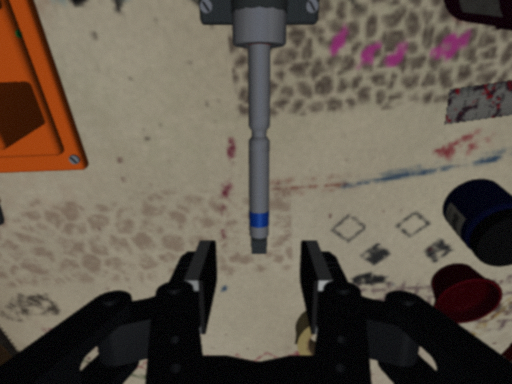

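```bash
python3 - <<'E'
from h import *
dy=-.0004
env.servo_line(at(-.088,0,dy),.1,contact_N=8);S("down")
env.command_gripper(0,30);S("c30");env.command_gripper(0,100);S("c100")
for x,f in ((-.060,.04),(-.042,.03),(-.038,.02),(-.036,.015),(-.034,.015),(-.033,.01)):
    r=env.servo_line(at(x,0,dy),f,contact_N=25);S(f"{x} {r}")
    if r:break
p=get_image("wrist");cv2.imwrite("pics/w7.png",p["frame"])
print(np.array(p["origin"]))
for k in ["slotted_tip","ball_point"]:print(k,[((np.array(d["point"])-M)@Rs,round(d["p"],2)) for d in nets.mark_of(k,p)[:2]])
E
```

```text
down t20.54 sd [-88.0915  -0.9476   0.5957] rot [179.9359  14.8899  85.4848] F [-0.557   0.5737  0.6813] T [ 0.0079 -0.1226  0.0899] open 0.451 ff 0.0 j6 15.0
c30 t20.89 sd [-88.0857  -0.8783   0.7396] rot [179.9191  14.8898  85.489 ] F [-0.1972 -0.7959 -0.3199] T [-0.0647 -0.0699  0.0243] open 0.122 ff 29.2 j6 15.0
c100 t21.11 sd [-88.1196  -0.7688   0.4604] rot [179.9434  14.8951  85.4845] F [-0.5818  0.1901  1.092 ] T [-0.0682 -0.0544 -0.0342] open 0.103 ff 97.6 j6 15.0
-0.06 False t21.96 sd [-60.6469  -0.7268   0.4969] rot [179.9693  14.9534  85.488 ] F [-4.5834 -0.1245  4.2248] T [0.1131 0.5136 0.0595] open 0.102 ff 97.8 j6 17.5
-0.042 False t22.71 sd [-42.5832  -0.6936   0.4753] rot [179.9703  14.9492  85.4874] F [-5.0367 -0.2488  5.229 ] T [0.0895 0.5123 0.0392] open 0.105 ff 97.9 j6 19.1
-0.038 False t23.06 sd [-38.6625  -0.5946   0.2957] rot [179.9873  14.9651  85.4925] F [-6.142   1.3785  3.538 ] T [ 0.0015  0.5736 -0.0089] open 0.108 ff 98.0 j6 19.4
-0.036 False t23.34 sd [-35.794   -0.626    0.5005] rot [179.965   14.846   85.4731] F [-2.4334  0.5887  5.4418] T [0.0784 0.1226 0.0649] open 0.102 ff 98.5 j6 19.6
-0.034 False t23.62 sd [-32.9847  -0.5914   0.693 ] rot [179.9518  14.7693  85.4856] F [0.0238 1.2678 4.9333] T [ 0.1269 -0.2505  0.1015] open 0.102 ff 98.4 j6 19.8
-0.033 False t23.88 sd [-31.9125  -0.6549   0.7554] rot [179.9431  14.7667  85.4899] F [0.5318 0.2043 4.2781] T [ 0.119  -0.2402  0.0906] open 0.105 ff 98.4 j6 19.9
[0.6068 0.1817 0.1957]
slotted_tip [(array([-0.0638, -0.0009, -0.0059]), 0.66)]
ball_point [(array([ 0.0167, -0.0012,  0.0055]), 0.94)]
```

```bash
python3 - <<'E'
from h import *
dy=-.0004
for x in (-.032,-.031,-.030,-.029,-.028):
    r=env.servo_line(at(x,0,dy),.01,contact_N=15);s=S(f"{x} {r}")
    if r or (Rs.T@np.array(s["ft_force"]))[0]<-12:break
env.dwell(.3);S("rest")
E
```

```text
-0.032 False t24.27 sd [-31.0817  -0.6925   0.7546] rot [179.9414  14.7866  85.4904] F [-0.4906  0.5515  5.8417] T [ 0.2051 -0.1463  0.0045] open 0.101 ff 98.4 j6 20.0
-0.031 False t24.52 sd [-30.2183  -0.7142   0.7926] rot [179.9397  14.8018  85.4914] F [-1.091   0.6166  5.4136] T [ 0.1452 -0.0465  0.0521] open 0.101 ff 98.4 j6 20.0
-0.03 False t24.77 sd [-29.5377  -0.6982   0.775 ] rot [179.9493  14.8397  85.4935] F [-2.2682  0.8402  5.5172] T [0.113  0.0983 0.0444] open 0.103 ff 98.4 j6 20.1
-0.029 False t25.02 sd [-29.2697  -0.7016   0.7591] rot [179.9664  14.9261  85.4982] F [-5.3503  1.1822  5.3944] T [0.1895 0.4842 0.0613] open 0.102 ff 98.4 j6 20.2
-0.028 False t25.27 sd [-29.0916  -0.7078   0.7671] rot [179.985   15.0181  85.5016] F [-7.4683  1.7043  5.4825] T [0.2177 0.8872 0.0941] open 0.108 ff 98.4 j6 20.3
rest t25.57 sd [-29.0971  -0.7179   0.8022] rot [179.9807  15.013   85.4982] F [-8.7807  1.2627  5.9758] T [0.2295 0.8638 0.0409] open 0.102 ff 98.4 j6 20.3
```

```bash
python3 - <<'E'
from h import *
env.command_gripper(.45,100);S("rel")
env.servo_line(at(-.031,.10),.15)
env.move_ptp(at(-.075,.10),RN);env.dwell(.3)
p=get_image("wrist");cv2.imwrite("pics/w8.png",p["frame"])
for k in ["slotted_tip","screwdriver","ball_point"]:print(k,[((np.array(d["point"])-M)@Rs,round(d["p"],2)) for d in nets.mark_of(k,p)[:2]])
P=cloud(p).reshape(-1,3);Q=(P-M)@Rs
m=(abs(Q[:,1])<.008)&(Q[:,2]>-.02)&(Q[:,2]<.03)&(Q[:,0]<0);print("tip",np.sort(Q[m,0])[:12])
m=(abs(Q[:,1])<.014)&(Q[:,2]>.008)&(Q[:,2]<.03)&(Q[:,0]<.02);print("rim",np.sort(Q[m,0])[:60:5])
f=p["frame"].astype(int);b=(f[...,0]>f[...,2]+60).reshape(-1)&(abs(Q[:,1])<.008)&(Q[:,2]>-.02)&(Q[:,2]<.03)
print("blue",b.sum(),np.percentile(Q[b,0],[2,50,98]))
for x in np.arange(-.06,.0,.01):
    q=Q[(abs(Q[:,0]-x)<.005)&(abs(Q[:,1])<.018)&(Q[:,2]>-.02)&(Q[:,2]<.03)]
    if len(q):print(round(x,3),q[:,1].min(),q[:,1].max(),np.percentile(q[:,2],95))
E
```

```text
rel t25.97 sd [-27.4653   0.1068  -0.6195] rot [-179.9362   14.8773   85.5317] F [-0.1102  0.4597  0.2237] T [ 0.0394 -0.1673 -0.019 ] open 0.449 ff 0.0 j6 20.3
slotted_tip [(array([ 0.0018, -0.0007,  0.0005]), 0.75), (array([-0.0591, -0.0016, -0.0017]), 0.6)]
screwdriver [(array([0.0023, 0.0002, 0.0019]), 0.9), (array([-0.1175,  0.2005, -0.0272]), 0.67)]
ball_point [(array([-0.1003,  0.1942, -0.0295]), 0.73), (array([ 0.0168, -0.0003,  0.0025]), 0.56)]
tip [-0.0593 -0.0593 -0.0593 -0.0592 -0.0592 -0.0592 -0.0592 -0.0592 -0.0592
 -0.0591 -0.059  -0.059 ]
rim [0.0027 0.0027 0.0027 0.0027 0.0028 0.0028 0.0033 0.0033 0.0033 0.0033
 0.0033 0.0033]
blue 188 [-0.039  -0.035  -0.0311]
-0.06 -0.00528979522496466 0.004245246655890538 -0.0010580245085931197
-0.05 -0.005824933058785805 0.004807756397494011 0.0027530943796095536
-0.04 -0.006548284549102143 0.005524233354953266 0.003570992709024567
-0.03 -0.006400487799956341 0.005445698897827857 0.00351037177032697
-0.02 -0.006334505178721746 0.005405330620822473 0.003550597196459758
-0.01 -0.0062189918220390645 0.005328751767181564 0.0036311363042227625
```

View pics/w8.png

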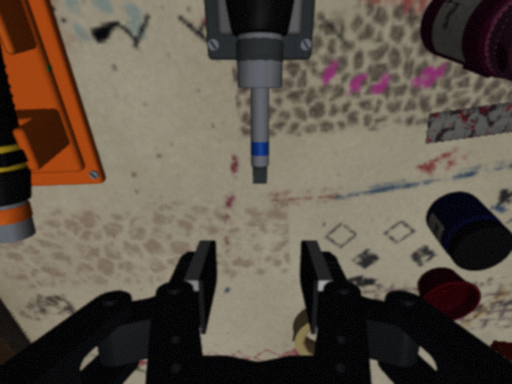

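```bash
python3 -c "
from h import *
print(order.sign_off())"
```

```text
the job is handed in; nothing more can be done
None
```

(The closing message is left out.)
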